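Seat a pad of slips in the pad press and screw the clamp down

TASK

At the print shop counter, push the pad of paper slips along the bed of the pad press until it is fully home against the yellow back stop, then close the clamp by pushing the spokes of the three-armed hand wheel around clockwise (seen from above) with a fingertip until the steel plate is screwed down tight on the pad and the wheel stops. Only push: do not lift the pad, and leave the other things on the counter alone.

Things in the scene. Friction and masses are not known exactly. Their poses are not given: they have to be found in the camera images.
- press: Pad press, fixed: grey bed 200 mm (x) by 280 mm (y -200 to +80 mm), top 30 mm above the counter. Origin on the counter under the wheel's axis; its +y is the way the pad is pushed, z up. Two 18 mm columns (x = +-85 mm, y = 0) carry a blue bridge 200 by 50 mm, 105 to 135 mm above the counter, with the hand wheel on top. The front (-y) end is open.
- stop_face (a point): Centre of the front face of the yellow back stop (123 mm wide, 30 mm high above the bed), at x = 0, y = +45, z = 45 mm in the frame of press. The pad is home when its back end touches it. Two guide rails (12 mm high above the bed, inner faces at x = +-53.5 mm, y -160 to +40 mm) lead the pad.
- pad: Loose solid pad of white paper slips with a blue sheet in it, 99 mm (x) by 210 mm (y) by 35 mm high, 0.4 to 0.75 kg, lying on the bed between the rails with 4 mm of play each side; sliding it takes about 2 to 10 N. Origin at the centre of its underside. It begins 25 to 55 mm short of the stop, its back part under the clamp plate.
- pad_back (a point): Centre of the pad's back (+y) end face, 15 mm above its underside.
- pad_front (a point): Centre of the pad's front (-y) end face, 15 mm above its underside: where to push it. It lies 150 mm or more before the screw axis, in the open.
- platen: Steel clamp plate 130 mm (x) by 60 mm (y) by 10 mm under the bridge; origin at the centre of its underside. It sinks 3.82 mm per radian of the wheel, from 15 mm above the pad's top at wheel angle 0, and meets the pad at about 3.93 rad.
- wheel (a joint): Angle of the hand wheel, rad: grows as it is turned clockwise seen from above, which lowers the plate. Starts between 0 and 1. Takes about 0.15 N m (2 to 3 N at a spoke) until the plate meets the pad at about 3.93, then stiffens sharply and stops: some 8 to 12 N at a spoke makes it tight. It stays where it is left (springs back under 0.05).
- spoke_a (a point): Centre of the 26 mm red ball at the end of the first of three level spokes, 85 mm from the axis, 185 mm above the counter; at wheel angle 0 it points along +x of press. The wheel is rimless: a 36 mm hub and three 12 mm round steel bars 120 degrees apart, centre lines 185 mm above the counter, 50 mm above the bridge.
- spoke_b (a point): Same for the second spoke, 120 degrees counter-clockwise (seen from above) from the first.
- spoke_c (a point): Same for the third spoke, 240 degrees counter-clockwise from the first.
- mug: Bystander: blue mug, 80 mm across, 90 mm high; origin under its centre.
- mouse: Bystander: black computer mouse, 62 mm across, 34 mm high; origin under its centre.
- glue_stick: Bystander: orange glue stick standing up, 28 mm across, 90 mm high; origin under its centre.
- bar_box_red: Bystander: red chocolate-bar box, 90 by 160 by 40 mm; origin under its centre.
- bar_box_yellow: Bystander: yellow chocolate-bar box, 90 by 160 by 40 mm; origin under its centre.
- stapler: Bystander: black stapler, 150 mm long (x), 36 mm wide, 53 mm high; origin under its centre.
- spray: Bystander: blue bottle with a white cap, 50 mm across, 150 mm high; origin under its centre.
Things that resemble listed ones, but are neither listed nor needed, are in the scene too. What is shaped like the pad but orange is not meant.

How it is judged:
By the outcome, as a careful person would: the job done as asked, in the order asked, and still so for the second after the job is handed in, with the robot touching nothing.
It also fails if it takes over 64 s, if anything falls off the work surface, if the arm or the gripper's body presses on something with over 40 N, if the wrist force passes 120 N, or if a joint passes its speed limit or range.

ROBOT

A 6-joint arm with a two-finger parallel gripper is mounted at the origin on the work surface. World frame = base frame: x ahead of the robot, y to its left, z up, the work surface at z = 0. Lengths are in m, angles in rad, forces in N, time in s.
With the tool pointing down it reaches from about 0.325 to 0.775 m from the base axis. Payload 5.5 kg.
Tool frame: the origin (TCP) lies midway between the tips of the shut fingers; the grasp point (between the pads) lies 19 mm behind it; z points along the fingers, y is the line along which they close (so a half turn about z gives the same grasp; the last joint's range is limited). The gripper opens to 85 mm and grips with 20 to 120 N. Pads are 22 mm wide; open, the fingers measure 114 mm over their backs; the gripper's body (76 mm by 85 mm) begins 54 mm behind the grasp point. The pads swing forward as they close: fully open they stand 13 mm farther back than shut.
Start: joints at [-1.16, 0.091, 1.231, -0, 1.82, -0.057], TCP at [0.271, -0.536, 0.231] pointing down, gripper open.
Joint ranges: [-2.87, 2.87], [-0.86, 2.18], [0.17, 2.46], [-1.51, 4.65], [0.06, 2.69], [-2.65, 2.65]. Speed limits (rad/s): [2.57, 2.57, 3.01, 3.14, 3.14, 3.14].

INTERFACE

Orientations are given as a 3x3 rotation matrix whose columns are the frame's x, y, z axes.
In Python, from plant import manip gives the robot as it stands. The module is installed in compiled form; this text tells all that it offers.
- The arm moves only by the tool drive_tool, never from a script. Its argument "motion" is a list that holds one entry, the list of rows, each a list of 6 numbers: the shift along the tool's x, y, z in m, then the turn, a rotation vector about the tool's x, y, z in rad. In form: [[[x, y, z, ax, ay, az], ...]]. A call has exactly 10 rows; each row shifts and turns the commanded pose from where the row before left it, along the tool's axes as they then stand; what a row does not reach is not made up. A row lasts 1/12 s, in which the tool goes at most 41.7 mm and 7.16 degrees, less where a joint would pass 70% of its speed; a pose out of reach is approached as far as the arm can. A call with a gripper value outside its range is refused whole. "fingers" is the finger opening in m, from 0 to 0.0854, set as the call begins (left out, the last holds). The fingers move at their own pace and stop on an object; "force" is the grip in N (left out, the last holds). Time passes only in rows, so rows that do not move let the fingers close, or fill a call up. It gives the time, the measured TCP pose, the force, the opening and the grip force at its end, in the units of the state.
- manip.sense(): the state, without advancing time (a new reading comes with each control period).
- manip.capture(name): name is "side" or "top" or "wrist"; returns a dict with "frame" (480x640x3 uint8, red, green, blue), "depth" (480x640 float32, m along the optical axis (not along the pixel's ray), 0 where there is no reading), "intrinsics" (3x3 intrinsics, pixels), "k1" (the pictures are not rectified: a ray, as slopes to the right and down, at radius r is drawn at 1 + k1 r^2 times it, then the intrinsics apply), "extrinsics" (4x4, takes a point from camera to world coordinates); the wrist camera has in their place "mount" (4x4, takes a point from camera to tool coordinates, whose origin is the TCP and whose axes are the flange's). Camera axes: x right, y up, looking along -z (the intrinsics and any distortion apply to the point x, -y, -z); pixel columns grow to the right and rows downward; lengths in m; the calibration is good to about 2 mm. A picture is of the moment at which its call begins: read the wrist's pose just before it.
- manip.close_job(): hands the job in; it is judged then, once.
The state is a dict: "clock": time; "joint_positions": joint angles; "joint_vel": joint speeds; "tau": joint torques, N m; "eef_pos": TCP position; "tcp_rot": TCP orientation; "wrist_force": force on the tool from outside, world axes, zero at the start; "wrist_torque": the same for the moment, N m; "width": opening from 0.0 (shut) to 1.0 (fully open); "finger_force": force on a finger pad.
Only numpy, scipy, OpenCV 4.12 (cv2) and the standard library are available. Lean on these libraries where they do the work, as an engineer would, in place of code of your own. Each camera call takes 0.05 s, during which the arm holds its last target. There are 200 camera calls.

## Working session

There is one attempt and no reset: what is moved stays moved. The work goes in short steps, Python scripts to look and compute and a tool call to move; the robot and the scene stay as the last step left them, time stands still between calls to the robot, and variables do not carry over. Pictures are saved under pics/ and viewed, at most 10 in all, crops included, and the job is handed in when it is done.

Besides the shell and the picture viewer there is one more tool, called after "Call:" as name(argument=value, ...) on one line, values as JSON. drive_tool: Moves the arm, as the interface text tells. Its arguments: {"type":"object","properties":{"motion":{"type":"array"},"fingers":{"type":"number"},"force":{"type":"number"}},"required":["motion"]}

```bash
mkdir -p pics; cat > h.py <<'E'
import numpy as np, cv2
from plant import manip
def shot(n,f):
    s=manip.sense(); c=manip.capture(n); cv2.imwrite(f'pics/{f}.png',c['frame'][:,:,::-1])
    if 'mount' in c:
        T=np.eye(4);T[:3,:3]=s['tcp_rot'];T[:3,3]=s['eef_pos'];E=T@np.array(c['mount'])
    else: E=np.array(c['extrinsics'])
    np.savez(f'pics/{f}.npz',d=c['depth'],K=c['intrinsics'],k1=c['k1'],E=E)
def pt(f,u,v,z=None):
    n=np.load(f'pics/{f}.npz');K=n['K'];E=n['E'];k=float(n['k1'])
    p=cv2.undistortPoints(np.array([[[u,v]]],float),K,np.array([k,0,0,0.]))[0,0]
    r=E[:3,:3]@np.array([p[0],-p[1],-1]); o=E[:3,3]
    t=(z-o[2])/r[2] if z is not None else n['d'][int(round(v)),int(round(u))]
    return np.round(o+t*r,4)
E
python3 - <<'E'
from h import *
shot('top','top0');shot('side','side0')
s=manip.sense();print({k:np.round(v,3) for k,v in s.items()})
E
```

```text
{'clock': np.float64(0.1), 'joint_positions': array([-1.16 ,  0.092,  1.232, -0.   ,  1.82 , -0.057]), 'joint_vel': array([ 0.001,  0.001, -0.002, -0.   ,  0.003, -0.001]), 'tau': array([ 3.0000e-03, -4.6022e+01, -4.1922e+01,  0.0000e+00,  1.1000e-02,
       -0.0000e+00]), 'eef_pos': array([ 0.27 , -0.535,  0.23 ]), 'tcp_rot': array([[ 0.893,  0.451, -0.001],
       [ 0.451, -0.893,  0.002],
       [ 0.   , -0.002, -1.   ]]), 'wrist_force': array([ 0.313,  0.447, -0.063]), 'wrist_torque': array([-0.001, -0.043, -0.027]), 'finger_force': np.float64(0.0), 'width': np.float64(0.995)}
```

View pics/top0.png

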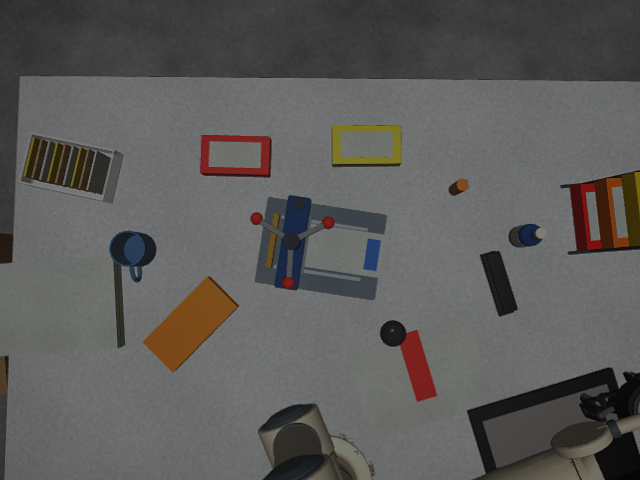

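View pics/side0.png

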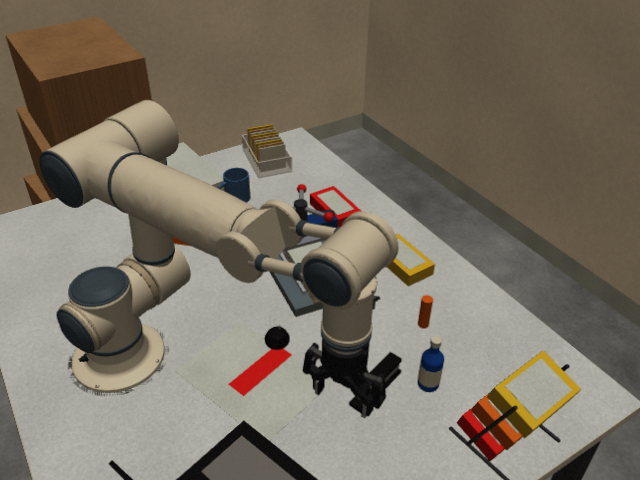

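The top view shows the press at about (320,250). The wheel hub is at (291,241) and the balls at (256,218), (328,222) and (288,283). The pad has its blue sheet at (372,254), and the yellow stop is at about (273,240). The push direction is image left.

```bash
python3 - <<'E'
from h import *
c=cv2.imread('pics/top0.png')[180:315,235:405]
cv2.imwrite('pics/c0.png',cv2.resize(c,None,fx=4.5,fy=4.4,interpolation=cv2.INTER_CUBIC))
for n,u,v,z in [('hub',291,241,.185),('b1',256,218,.185),('b2',328,222,.185),('b3',288,283,.185),('bedFL',386,213,.03),('bedFR',375,299,.03),('bedBL',269,198,.03),('bedBR',256,284,.03),('stapler',498,283,.05),('glue',459,186,.09),('redsheet',400,335,0),('mouse',393,333,.03),('ybox',366,145,.04),('rbox',236,155,.04)]: print(n,pt('top0',u,v,z),pt('top0',u,v))
E
```

```text
hub [0.5476 0.075  0.185 ] [0.5471 0.0743 0.1963]
b1 [0.5941 0.1476 0.185 ] [0.5929 0.1458 0.1998]
b2 [ 5.874e-01 -4.000e-04  1.850e-01] [ 5.862e-01 -4.000e-04  1.999e-01]
b3 [0.4616 0.08   0.185 ] [0.462  0.0791 0.1983]
bedFL [ 0.6216 -0.135   0.03  ] [ 0.624  -0.1375  0.0049]
bedFR [ 0.4229 -0.1107  0.03  ] [ 0.4212 -0.1133 -0.0008]
bedBL [0.6538 0.1369 0.03  ] [0.653  0.1362 0.0367]
bedBR [0.4543 0.1638 0.03  ] [0.4535 0.1667 0.0052]
stapler [ 0.4631 -0.3879  0.05  ] [ 0.463  -0.3884  0.0481]
glue [ 0.6779 -0.2907  0.09  ] [ 0.6772 -0.2895  0.0952]
redsheet [ 0.3379 -0.1723  0.    ] [ 0.3411 -0.1687  0.0287]
mouse [ 0.3456 -0.1525  0.03  ] [ 0.3464 -0.1517  0.0366]
ybox [ 0.7783 -0.0869  0.04  ] [ 0.7762 -0.0862  0.0499]
rbox [0.752 0.214 0.04 ] [0.7512 0.2133 0.0443]
```

View pics/c0.png

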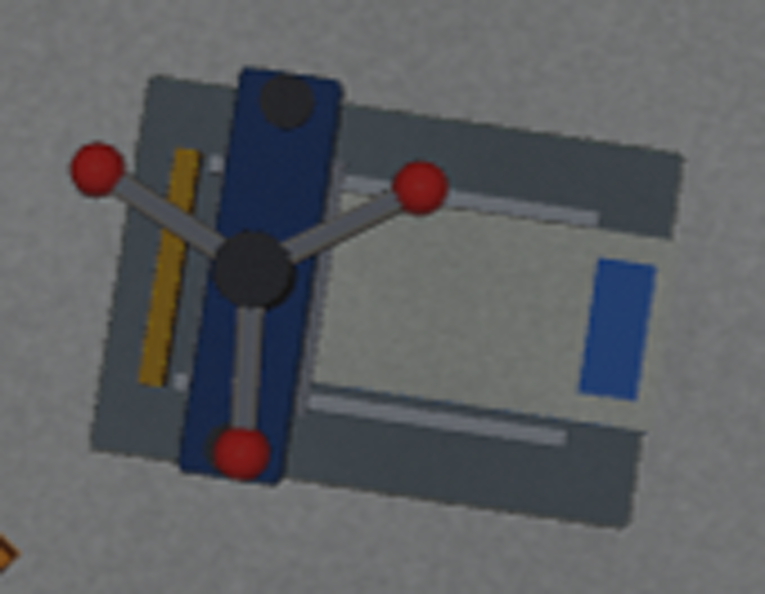

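```bash
cat >> h.py <<'E'
O=np.array([.5465,.0742]); a=np.arctan2(.993,.117); yp=np.array([np.cos(a),np.sin(a)]); xp=np.array([yp[1],-yp[0]])
def P(w): d=np.array(w)[:2]-O; return np.round([d@xp,d@yp],4)
def W(x,y): return O+x*xp+y*yp
def go(x,y,z,yaw=None):
    s=manip.sense();R=np.array(s['tcp_rot']);p=np.array(s['eef_pos'])
    t=np.array([*W(x,y),z]);cur=np.degrees(np.arctan2(R[1,0],R[0,0]))
    print('pressframe',P(p),p[2].round(4),'yaw',cur.round(1),'toolshift',np.round(R.T@(t-p),4))
E
python3 - <<'E'
from h import *
for u,v in [(384.3,234.1),(377.2,278.2)]: print(P(pt('top0',u,v,.065)))
for u,v in [(287,283)]: print(P(pt('top0',u,v,.185)))
# stop face corners, crop right edge of yellow (z .06)
for u,v in [(200,150),(165,385)]: print('stop',P(pt('top0',235+u/4.5,180+v/4.4,.06)))
print(manip.capture('wrist')['mount'])
go(0,-.25,.2)
E
```

```text
[ 0.0476 -0.1978]
[-0.0528 -0.1941]
[-0.0852 -0.0022]
stop [0.0628 0.043 ]
stop [-0.0594  0.0446]
[[-1.03135023e-03  9.59238510e-01  2.82595854e-01  7.14091905e-02]
 [ 9.99999468e-01  9.80186797e-04  3.22427807e-04  6.60252124e-05]
 [ 3.22884438e-05  2.82596037e-01 -9.59239010e-01 -1.42245335e-01]
 [ 0.00000000e+00  0.00000000e+00  0.00000000e+00  1.00000000e+00]]
pressframe [-0.2028 -0.6376] 0.2304 yaw 26.8 toolshift [ 0.3832 -0.2111  0.0307]
```

Call:
drive_tool(motion=[[[0.032, -0.0176, 0, 0, 0, 0], [0.032, -0.0176, 0, 0, 0, 0], [0.032, -0.0176, 0, 0, 0, 0], [0.032, -0.0176, 0, 0, 0, 0], [0.032, -0.0176, 0, 0, 0, 0], [0.032, -0.0176, 0, 0, 0, 0], [0.032, -0.0176, 0, 0, 0, 0], [0.032, -0.0176, 0, 0, 0, 0], [0.032, -0.0176, 0, 0, 0, 0], [0.032, -0.0176, 0, 0, 0, 0]]], fingers=0, force=40)

```text
clock: 0.98
eef_pos: [0.4774, -0.2324, 0.2311]
tcp_rot: [[0.893, 0.451, -0.0], [0.451, -0.893, 0.0], [-0.0, -0.0, -1.0]]
wrist_force: [0.2, -0.9, -0.4]
width: 0.003
finger_force: 0.0
```

Call:
drive_tool(motion=[[[0.0316, -0.0175, 0, 0, 0, 0], [0.0316, -0.0175, 0, 0, 0, 0], [0, 0, 0, 0, 0, 0.117], [0, 0, 0, 0, 0, 0.117], [0, 0, 0, 0, 0, 0.117], [0, 0, 0, 0, 0, 0.117], [0, 0, 0, 0, 0, 0.117], [0, 0, 0, 0, 0, 0], [0, 0, 0, 0, 0, 0], [0, 0, 0, 0, 0, 0]]])

```text
clock: 1.82
eef_pos: [0.5173, -0.1744, 0.2311]
tcp_rot: [[0.994, -0.114, -0.0], [-0.114, -0.994, 0.0], [-0.0, -0.0, -1.0]]
wrist_force: [1.4, -0.9, -0.3]
width: 0.001
finger_force: 0.0
```

```bash
python3 - <<'E'
from h import *
go(0,-.25,.045)
s=manip.sense();print(s['width'],s['wrist_force'],s['joint_positions'])
shot('wrist','w0')
E
```

```text
pressframe [ 1.000e-04 -2.503e-01] 0.2311 yaw -6.5 toolshift [-1.000e-04 -3.000e-04  1.861e-01]
0.0006068151867768667 [ 1.38458283 -0.86324107 -0.26944598] [-3.87479475e-01 -5.42648128e-02  1.37816086e+00  4.91474470e-06
  1.81810116e+00  1.29716750e+00]
```

View pics/w0.png

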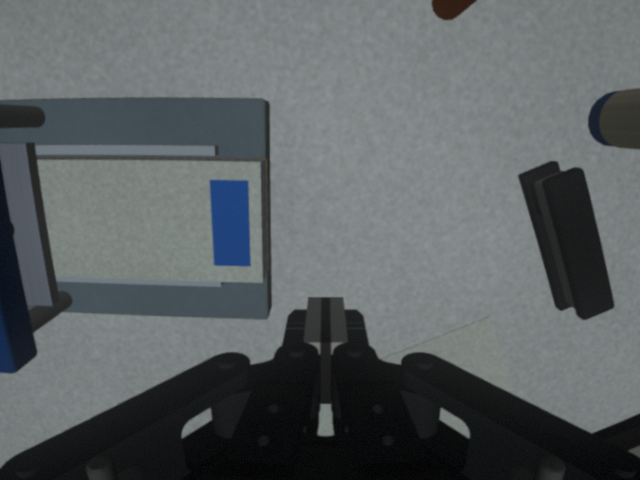

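The wrist view shows the pad's front end at column 263, rows 160–282. The shut fingertips are at (325,297), in open space in front of the pad, so I can lower the tool.

Call:
drive_tool(motion=[[[0, 0, 0.031, 0, 0, 0], [0, 0, 0.031, 0, 0, 0], [0, 0, 0.031, 0, 0, 0], [0, 0, 0.031, 0, 0, 0], [0, 0, 0.031, 0, 0, 0], [0, 0, 0.031, 0, 0, 0], [0, -0.005, 0, 0, 0, 0], [0, -0.01, 0, 0, 0, 0], [0, -0.01, 0, 0, 0, 0], [0, -0.005, 0, 0, 0, 0]]])

```text
clock: 2.7
eef_pos: [0.5228, -0.1435, 0.0485]
tcp_rot: [[0.993, -0.116, 0.005], [-0.116, -0.993, -0.001], [0.005, 0.0, -1.0]]
wrist_force: [0.0, 0.1, 0.1]
width: 0.0
finger_force: 0.0
```

Call:
drive_tool(motion=[[[0, -0.003, 0, 0, 0, 0], [0, -0.003, 0, 0, 0, 0], [0, -0.003, 0, 0, 0, 0], [0, -0.003, 0, 0, 0, 0], [0, -0.003, 0, 0, 0, 0], [0, -0.003, 0, 0, 0, 0], [0, -0.003, 0, 0, 0, 0], [0, -0.003, 0, 0, 0, 0], [0, -0.003, 0, 0, 0, 0], [0, -0.003, 0, 0, 0, 0]]])

```text
clock: 3.53
eef_pos: [0.5245, -0.1147, 0.0453]
tcp_rot: [[0.993, -0.117, -0.0], [-0.117, -0.993, -0.0], [-0.0, 0.0, -1.0]]
wrist_force: [-0.1, -4.4, 3.4]
width: 0.0
finger_force: 2.5
```

```bash
python3 - <<'E'
from h import *
go(0,-.175,.045)
E
```

```text
pressframe [ 0.0002 -0.1902] 0.0453 yaw -6.7 toolshift [-0.0002 -0.0152  0.0003]
```

Call:
drive_tool(motion=[[[0, -0.001, 0, 0, 0, 0], [0, -0.001, 0, 0, 0, 0], [0, -0.001, 0, 0, 0, 0], [0, -0.001, 0, 0, 0, 0], [0, -0.001, 0, 0, 0, 0], [0, -0.001, 0, 0, 0, 0], [0, -0.001, 0, 0, 0, 0], [0, -0.001, 0, 0, 0, 0], [0, -0.001, 0, 0, 0, 0], [0, -0.001, 0, 0, 0, 0]]])

```text
clock: 4.37
eef_pos: [0.5256, -0.1048, 0.0452]
tcp_rot: [[0.993, -0.117, -0.0], [-0.117, -0.993, 0.0], [-0.0, -0.0, -1.0]]
wrist_force: [-1.5, -4.7, 3.4]
width: 0.003
finger_force: 2.4
```

Call:
drive_tool(motion=[[[0, -0.0005, 0, 0, 0, 0], [0, -0.0005, 0, 0, 0, 0], [0, -0.0005, 0, 0, 0, 0], [0, -0.0005, 0, 0, 0, 0], [0, -0.0005, 0, 0, 0, 0], [0, -0.0005, 0, 0, 0, 0], [0, -0.0005, 0, 0, 0, 0], [0, -0.0005, 0, 0, 0, 0], [0, -0.0005, 0, 0, 0, 0], [0, -0.0005, 0, 0, 0, 0]]])

```text
clock: 5.2
eef_pos: [0.5259, -0.1019, 0.0453]
tcp_rot: [[0.993, -0.118, -0.001], [-0.118, -0.993, -0.004], [-0.0, 0.004, -1.0]]
wrist_force: [-1.8, -12.5, 3.1]
width: 0.004
finger_force: 6.4
```

Call:
drive_tool(motion=[[[0, -0.0005, 0, 0, 0, 0], [0, -0.0005, 0, 0, 0, 0], [0, -0.0005, 0, 0, 0, 0], [0, -0.0005, 0, 0, 0, 0], [0, -0.0005, 0, 0, 0, 0], [0, -0.0005, 0, 0, 0, 0], [0, 0, 0, 0, 0, 0], [0, 0, 0, 0, 0, 0], [0, 0, 0, 0, 0, 0], [0, 0, 0, 0, 0, 0]]])

```text
clock: 6.03
eef_pos: [0.5256, -0.1016, 0.0454]
tcp_rot: [[0.993, -0.12, -0.002], [-0.12, -0.993, -0.008], [-0.001, 0.008, -1.0]]
wrist_force: [-3.9, -20.6, 4.1]
width: -0.002
finger_force: 10.3
```

```bash
python3 - <<'E'
from h import *
go(0,-.25,.23)
shot('wrist','w1');shot('top','top1')
c=cv2.imread('pics/top1.png')[180:315,235:405]
w=cv2.imread('pics/w1.png')
cv2.imwrite('pics/c1.png',np.hstack([cv2.resize(c,(400,320),interpolation=cv2.INTER_CUBIC),cv2.resize(w,(400,320))]))
E
```

```text
pressframe [-0.0002 -0.177 ] 0.0454 yaw -6.9 toolshift [ 0.0002  0.0745 -0.184 ]
```

View pics/c1.png

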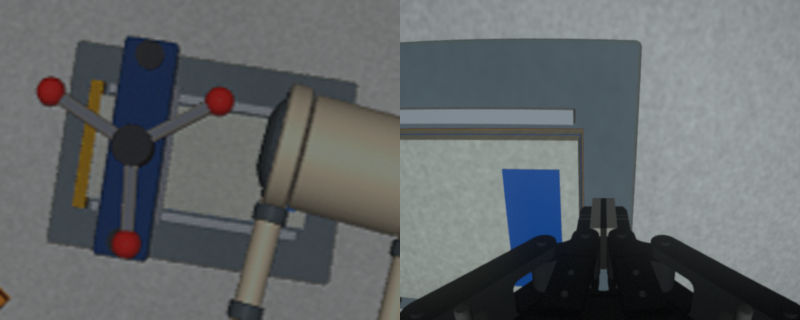

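The pad is home: the fingers stopped at y = -0.177 in the press frame with 21 N, and the pad top now reaches the yellow stop at about (95,140) in the left panel. Next I back off and lift, checking the finger shape and the bridge knob height from saved depth.

Call:
drive_tool(motion=[[[0, 0.01, 0, 0, 0, 0], [0, 0.02, 0, 0, 0, 0], [0, 0.01, 0, 0, 0, 0], [0, 0, -0.03, 0, 0, -0.12], [0, 0, -0.035, 0, 0, -0.12], [0, 0, -0.035, 0, 0, -0.12], [0, 0, -0.035, 0, 0, -0.12], [0, 0, -0.035, 0, 0, -0.12], [0, 0, -0.025, 0, 0, -0.12], [0, 0, 0, 0, 0, -0.12]]])

```text
clock: 6.97
eef_pos: [0.5235, -0.1362, 0.2472]
tcp_rot: [[0.745, 0.667, 0.01], [0.667, -0.745, -0.001], [0.006, 0.007, -1.0]]
wrist_force: [-0.4, -0.5, 1.4]
width: 0.0
finger_force: 0.0
```

```bash
python3 - <<'E'
from h import *
print('knob',pt('top0',298.8,202.7))
n=np.load('pics/w0.npz');E=n['E']
# tool frame points of the finger silhouettes
tp=np.array([.5173,-.1744,.2311]); R=np.array([[.994,-.114,0],[-.114,-.994,0],[0,0,-1]])
for u,v in [(315,305),(300,335),(292,340),(285,352),(235,362),(280,400),(150,410)]:
    print(u,v,np.round(R.T@(pt('w0',u,v)-tp),3))
s=manip.sense();print(s['eef_pos'],s['tcp_rot'][:,0],s['joint_positions'])
E
```

```text
knob [0.6308 0.0619 0.1463]
315 305 [ 0.01  -0.004 -0.01 ]
300 335 [ 0.007 -0.008 -0.025]
292 340 [ 0.007 -0.01  -0.029]
285 352 [ 0.012 -0.011 -0.044]
235 362 [ 0.013 -0.023 -0.051]
280 400 [ 0.016 -0.01  -0.071]
150 410 [ 0.013 -0.039 -0.07 ]
[ 0.52353128 -0.13623197  0.24717783] [0.7452748  0.66672777 0.00628909] [-0.3186156  -0.07284231  1.36748535  0.0018922   1.83751456  0.52288359]
```

Call:
drive_tool(motion=[[[0, 0, 0, 0, 0, -0.1175], [0, 0, 0, 0, 0, -0.1175], [0, 0, 0, 0, 0, -0.1175], [0, 0, 0, 0, 0, -0.1175], [0, 0, 0, 0, 0, -0.1175], [0, 0, 0, 0, 0, -0.1175], [0, 0, 0, 0, 0, -0.1175], [0, 0, 0, 0, 0, -0.1175], [0, 0, 0, 0, 0, -0.1175], [0, 0, 0, 0, 0, -0.1175]]])

```text
clock: 7.8
eef_pos: [0.5219, -0.1357, 0.2394]
tcp_rot: [[-0.328, 0.945, -0.001], [0.945, 0.328, 0.002], [0.003, -0.0, -1.0]]
wrist_force: [-0.0, -0.5, 0.0]
width: -0.002
finger_force: 0.0
```

Call:
drive_tool(motion=[[[0, 0, 0, 0, 0, -0.1175], [0, 0, 0, 0, 0, -0.1175], [0, 0, 0, 0, 0, -0.1175], [0, 0, 0, 0, 0, -0.1175], [0, 0, 0, 0, 0, -0.1175], [0, 0, 0, 0, 0, -0.1175], [0, 0, 0, 0, 0, -0.1175], [0, 0, 0, 0, 0, -0.1175], [0, 0, 0, 0, 0, -0.1175], [0, 0, 0, 0, 0, -0.1175]]])

```text
clock: 8.63
eef_pos: [0.5219, -0.1357, 0.2394]
tcp_rot: [[-0.998, 0.062, -0.001], [0.062, 0.998, 0.002], [0.001, 0.002, -1.0]]
wrist_force: [0.1, 0.3, 0.1]
width: 0.002
finger_force: 0.0
```

Call:
drive_tool(motion=[[[0, 0, 0, 0, 0, -0.1175], [0, 0, 0, 0, 0, -0.1175], [0, 0, 0, 0, 0, -0.1175], [0, 0, 0, 0, 0, -0.1175], [0, 0, 0, 0, 0, -0.1175], [0, 0, 0, 0, 0, 0], [0, 0, 0, 0, 0, 0], [0, 0, 0, 0, 0, 0], [0, 0, 0, 0, 0, 0], [0, 0, 0, 0, 0, 0]]])

```text
clock: 9.47
eef_pos: [0.5219, -0.1366, 0.2402]
tcp_rot: [[-0.869, -0.495, -0.0], [-0.495, 0.869, 0.0], [-0.0, 0.0, -1.0]]
wrist_force: [-0.7, -0.3, -0.7]
width: 0.002
finger_force: 0.0
```

```bash
python3 - <<'E'
from h import *
s=manip.sense();print(s['joint_positions'])
q=np.radians(210);w=O+.06*np.array([np.cos(q),np.sin(q)]);go(*P(w),.235)
print(s['tcp_rot'])
E
```

```text
[-3.19167829e-01 -6.98138706e-02  1.37696996e+00  2.72280126e-04
  1.83466939e+00 -2.40720128e+00]
pressframe [ 2.000e-04 -2.122e-01] 0.2402 yaw -150.4 toolshift [-0.0656  0.1706  0.0052]
[[-8.69153585e-01 -4.94542240e-01 -1.38590560e-04]
 [-4.94542258e-01  8.69153526e-01  3.22636313e-04]
 [-3.91008111e-05  3.48959397e-04 -9.99999938e-01]]
```

Call:
drive_tool(motion=[[[-0.013, 0.034, 0, 0, 0, 0], [-0.013, 0.034, 0, 0, 0, 0], [-0.013, 0.034, 0, 0, 0, 0], [-0.013, 0.034, 0, 0, 0, 0], [-0.0135, 0.0345, 0, 0, 0, 0], [0, 0, 0, 0, 0, 0], [0, 0, 0.025, 0, 0, 0], [0, 0, 0.025, 0, 0, 0], [0, 0, 0.025, 0, 0, 0], [0, 0, 0, 0, 0, 0]]])

```text
clock: 10.3
eef_pos: [0.4919, 0.0437, 0.1595]
tcp_rot: [[-0.869, -0.495, -0.009], [-0.495, 0.869, -0.0], [0.008, 0.004, -1.0]]
wrist_force: [-0.8, -0.9, -0.5]
width: 0.001
finger_force: 0.0
```

```bash
python3 - <<'E'
from h import *
s=manip.sense();d=np.array(s['eef_pos'][:2])-O;print(np.hypot(*d),np.degrees(np.arctan2(d[1],d[0]))%360,s['eef_pos'][2],s['joint_positions'])
shot('top','top2')
c=cv2.imread('pics/top2.png')[160:320,215:405]
cv2.imwrite('pics/c2.png',cv2.resize(c,None,fx=3,fy=3,interpolation=cv2.INTER_CUBIC))
E
```

```text
0.06253801280803471 209.2069236392718 0.15948663210909803 [ 1.96802222e-02 -1.90787511e-01  1.63014409e+00 -1.52935270e-05
  1.71118296e+00 -2.06919298e+00]
```

View pics/c2.png

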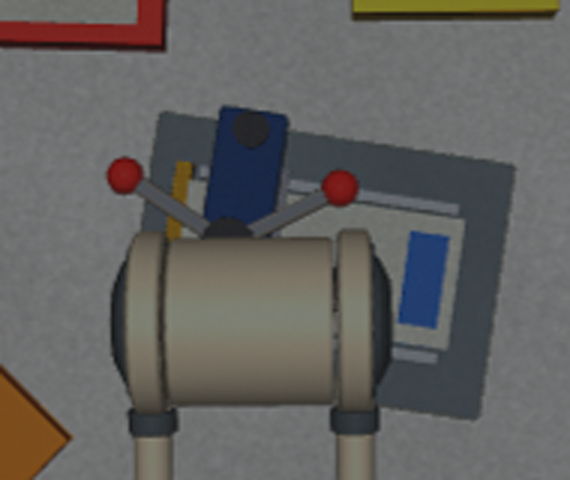

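Call:
drive_tool(motion=[[[-0.0003, 0.006, 0, 0, 0, 0.1], [-0.0003, 0.006, 0, 0, 0, 0.1], [-0.0003, 0.006, 0, 0, 0, 0.1], [-0.0003, 0.006, 0, 0, 0, 0.1], [-0.0003, 0.006, 0, 0, 0, 0.1], [-0.0003, 0.006, 0, 0, 0, 0.1], [-0.0003, 0.006, 0, 0, 0, 0.1], [-0.0003, 0.006, 0, 0, 0, 0.1], [-0.0003, 0.006, 0, 0, 0, 0.1], [-0.0003, 0.006, 0, 0, 0, 0.1]]])

```text
clock: 11.18
eef_pos: [0.4931, 0.1013, 0.1676]
tcp_rot: [[-0.884, 0.468, 0.0], [0.468, 0.884, -0.0], [-0.0, 0.0, -1.0]]
wrist_force: [-4.0, 0.0, 0.6]
width: -0.002
finger_force: 1.7
```

```bash
cat >>h.py <<'E'
def pol():
    s=manip.sense();d=np.array(s['eef_pos'][:2])-O;q=np.arctan2(d[1],d[0]);R=s['tcp_rot']
    f=np.array(s['wrist_force'][:2]);t=np.array([np.sin(q),-np.cos(q)])
    print('r',np.hypot(*d).round(4),'th',np.degrees(q).round(1),'yaw',np.degrees(np.arctan2(R[1,0],R[0,0])).round(1),'z',s['eef_pos'][2].round(4),'Ftan',(f@t).round(1),'Frad',(f@d/np.hypot(*d)).round(1),'wheel est',np.round((np.radians(176.7)-((q+.1)%(2*np.pi)-.1-np.arcsin(.018/np.hypot(*d))))+.977,3))
E
python3 -c "
from h import *
pol()"
```

```text
r 0.0599 th 153.0 yaw 152.1 z 0.1676 Ftan -1.8 Frad 3.6 wheel est 1.695
```

Call:
drive_tool(motion=[[[-0.0003, 0.006, 0, 0, 0, 0.1], [-0.0003, 0.006, 0, 0, 0, 0.1], [-0.0003, 0.006, 0, 0, 0, 0.1], [-0.0003, 0.006, 0, 0, 0, 0.1], [-0.0003, 0.006, 0, 0, 0, 0.1], [-0.0003, 0.006, 0, 0, 0, 0.1], [-0.0003, 0.006, 0, 0, 0, 0.1], [-0.0003, 0.006, 0, 0, 0, 0.1], [-0.0003, 0.006, 0, 0, 0, 0.1], [-0.0003, 0.006, 0, 0, 0, 0.1]]])

```text
clock: 12.02
eef_pos: [0.5415, 0.1345, 0.1677]
tcp_rot: [[-0.085, 0.996, 0.001], [0.996, 0.085, 0.002], [0.002, 0.001, -1.0]]
wrist_force: [-3.0, 2.6, 0.7]
width: 0.001
finger_force: 1.7
```

```bash
python3 -c "
from h import *
pol()
shot('top','top3')
c=cv2.imread('pics/top3.png')[160:320,215:405]
cv2.imwrite('pics/c3.png',cv2.resize(c,None,fx=3,fy=3,interpolation=cv2.INTER_CUBIC))"
```

```text
r 0.0605 th 94.8 yaw 94.9 z 0.1677 Ftan -2.8 Frad 2.8 wheel est 2.709
```

View pics/c3.png

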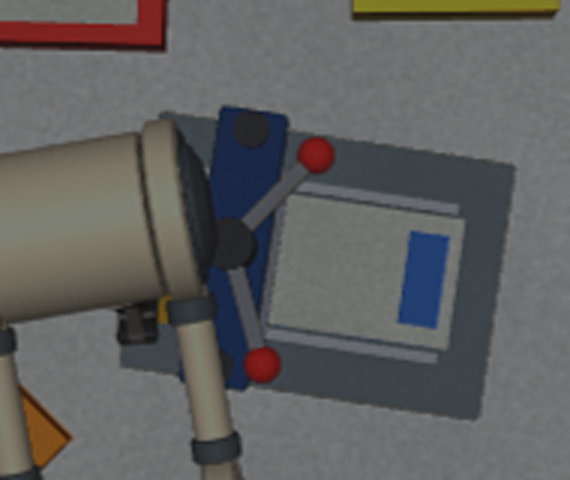

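The wheel is turning: the balls are now at (317,156) and (262,366) in the crop, which puts the wheel at about 2.75 rad. I'll keep pushing.

Call:
drive_tool(motion=[[[-0.0003, 0.006, 0, 0, 0, 0.1], [-0.0003, 0.006, 0, 0, 0, 0.1], [-0.0003, 0.006, 0, 0, 0, 0.1], [-0.0003, 0.006, 0, 0, 0, 0.1], [-0.0003, 0.006, 0, 0, 0, 0.1], [-0.0003, 0.006, 0, 0, 0, 0.1], [-0.0003, 0.006, 0, 0, 0, 0.1], [-0.0003, 0.006, 0, 0, 0, 0.1], [-0.0003, 0.006, 0, 0, 0, 0.1], [-0.0003, 0.006, 0, 0, 0, 0.1]]])

```text
clock: 12.9
eef_pos: [0.5946, 0.1109, 0.1676]
tcp_rot: [[0.791, 0.611, 0.002], [0.611, -0.791, 0.002], [0.003, 0.0, -1.0]]
wrist_force: [-1.2, 1.9, 0.9]
width: 0.001
finger_force: 1.6
```

Call:
drive_tool(motion=[[[0, 0.0018, 0, 0, 0, 0.03], [0, 0.0018, 0, 0, 0, 0.03], [0, 0.0018, 0, 0, 0, 0.03], [0, 0.0018, 0, 0, 0, 0.03], [0, 0.0018, 0, 0, 0, 0.03], [0, 0.0012, 0, 0, 0, 0.02], [0, 0.0012, 0, 0, 0, 0.02], [0, 0.0012, 0, 0, 0, 0.02], [0, 0.0012, 0, 0, 0, 0.02], [0, 0, 0, 0, 0, 0]]])

```text
clock: 13.73
eef_pos: [0.6014, 0.1003, 0.1672]
tcp_rot: [[0.908, 0.418, 0.002], [0.418, -0.908, 0.003], [0.003, -0.002, -1.0]]
wrist_force: [-3.0, 6.1, 3.8]
width: 0.003
finger_force: 3.5
```

```bash
python3 -c "
from h import *
pol();print(manip.sense()['joint_positions'])"
```

```text
r 0.0608 th 25.4 yaw 24.7 z 0.1672 Ftan -6.8 Frad -0.1 wheel est 3.918
[0.10790433 0.11156458 1.32196156 0.0028313  1.7060852  1.24776996]
```

Call:
drive_tool(motion=[[[0, 0.0006, 0, 0, 0, 0.01], [0, 0.0006, 0, 0, 0, 0.01], [0, 0.0006, 0, 0, 0, 0.01], [0, 0.0006, 0, 0, 0, 0.01], [0, 0.0006, 0, 0, 0, 0.01], [0, 0.0006, 0, 0, 0, 0.01], [0, 0.0006, 0, 0, 0, 0.01], [0, 0.0006, 0, 0, 0, 0.01], [0, 0, 0, 0, 0, 0], [0, 0, 0, 0, 0, 0]]])

```text
clock: 14.57
eef_pos: [0.6028, 0.098, 0.1673]
tcp_rot: [[0.938, 0.347, 0.001], [0.347, -0.938, 0.006], [0.003, -0.005, -1.0]]
wrist_force: [-4.8, 12.7, 4.0]
width: -0.002
finger_force: 6.6
```

```bash
python3 -c "
from h import *
pol()"
```

```text
r 0.0611 th 22.9 yaw 20.3 z 0.1673 Ftan -13.6 Frad 0.6 wheel est 3.961
```

Call:
drive_tool(motion=[[[0, 0.0006, 0, 0, 0, 0], [0, 0.0006, 0, 0, 0, 0], [0, 0.0006, 0, 0, 0, 0], [0, 0.0006, 0, 0, 0, 0], [0, 0.0006, 0, 0, 0, 0], [0, 0.0006, 0, 0, 0, 0], [0, 0.0006, 0, 0, 0, 0], [0, 0.0006, 0, 0, 0, 0], [0, 0, 0, 0, 0, 0], [0, 0, 0, 0, 0, 0]]])

```text
clock: 15.4
eef_pos: [0.6033, 0.0954, 0.1673]
tcp_rot: [[0.937, 0.349, -0.001], [0.349, -0.937, 0.009], [0.002, -0.009, -1.0]]
wrist_force: [-8.8, 18.3, 6.0]
width: -0.004
finger_force: 9.5
```

```bash
python3 -c "
from h import *
pol()"
```

```text
r 0.0606 th 20.5 yaw 20.4 z 0.1673 Ftan -20.2 Frad -1.9 wheel est 4.005
```

Call:
drive_tool(motion=[[[0, 0.0006, 0, 0, 0, 0], [0, 0.0006, 0, 0, 0, 0], [0, 0.0006, 0, 0, 0, 0], [0, 0.0006, 0, 0, 0, 0], [0, 0.0006, 0, 0, 0, 0], [0, 0, 0, 0, 0, 0], [0, 0, 0, 0, 0, 0], [0, 0, 0, 0, 0, 0], [0, 0, 0, 0, 0, 0], [0, 0, 0, 0, 0, 0]]])

```text
clock: 16.23
eef_pos: [0.6035, 0.0939, 0.1673]
tcp_rot: [[0.937, 0.35, -0.003], [0.35, -0.937, 0.011], [0.001, -0.011, -1.0]]
wrist_force: [-12.6, 22.0, 7.0]
width: -0.003
finger_force: 11.2
```

```bash
python3 -c "
from h import *
pol()"
```

```text
r 0.0603 th 19.1 yaw 20.5 z 0.1673 Ftan -24.9 Frad -4.7 wheel est 4.031
```

Call:
drive_tool(motion=[[[0, -0.004, 0, 0, 0, 0], [0, -0.008, 0, 0, 0, 0], [0, -0.008, 0, 0, 0, 0], [0, 0, 0, 0, 0, 0], [0, 0, -0.025, 0, 0, 0], [0, 0, -0.03, 0, 0, 0], [0, 0, -0.03, 0, 0, 0], [0, 0, -0.03, 0, 0, 0], [0, 0, 0, 0, 0, 0], [0, 0, 0, 0, 0, 0]]])

```text
clock: 17.07
eef_pos: [0.5999, 0.1049, 0.2833]
tcp_rot: [[0.94, 0.342, 0.005], [0.342, -0.94, -0.0], [0.005, 0.002, -1.0]]
wrist_force: [-1.0, 0.6, -0.8]
width: 0.0
finger_force: 0.0
```

```bash
python3 -c "
from h import *
pol()
shot('top','top4')
c=cv2.imread('pics/top4.png')[160:320,215:405]
shot('side','s4')
d=cv2.imread('pics/s4.png')[160:320,240:440]
cv2.imwrite('pics/c4.png',np.hstack([cv2.resize(c,(400,337),interpolation=cv2.INTER_CUBIC),cv2.resize(d,(400,337),interpolation=cv2.INTER_CUBIC)]))"
```

```text
r 0.0615 th 29.9 yaw 20.0 z 0.2833 Ftan -1.0 Frad -0.6 wheel est 3.836
```

View pics/c4.png

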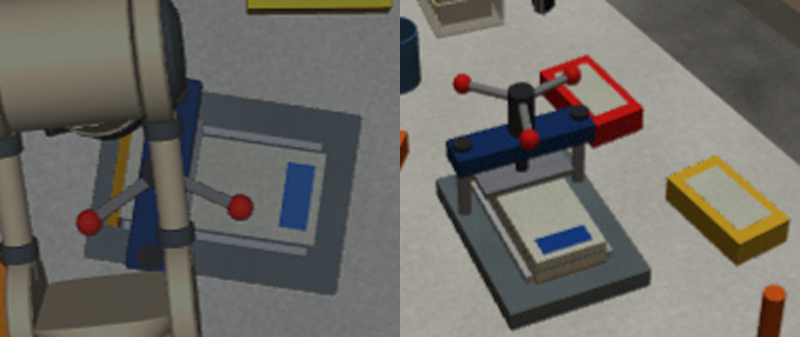

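The plate is down on the pad. The balls are at (240,208) and (88,223) in the left panel, and the pad's front edge runs from (327,153) to (313,245). I'll compute the final wheel angle and pad position before handing in.

```bash
python3 -c "
from h import *
k=400/190
for u,v,z in [(240,208,.185),(88,223,.185),(327,153,.065),(313,245,.065)]:
    w=pt('top4',215+u/k,160+v/k,z);d=w[:2]-O;print(P(w),np.degrees(np.arctan2(d[1],d[0])))
"
```

```text
[-0.0253 -0.081 ] -114.05845023347966
[-0.0586  0.0637] 125.87642878956143
[ 0.0468 -0.1662] -81.00149063749826
[-0.0527 -0.1636] -114.58189697227984
```

```bash
python3 -c "
from plant import manip
print(manip.close_job())"
```

```text
the job is handed in; nothing more can be done
None
```

The job is handed in at about 17 s: the pad is home against the yellow stop, and the wheel was pushed clockwise to about 3.97 rad, where it resisted a 25 N fingertip push, so the plate is tight on the pad; the verdict was not shown.

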